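# Unhook the glued-up model car from its assembly cradle

## Robot

A 7-joint arm with a two-finger parallel gripper is mounted at the origin on the work surface. World frame = base frame: x ahead of the robot, y to its left, z up, the work surface at z = 0. Lengths are in m, angles in degrees, forces in N, time in s.
With the tool pointing down it reaches from about 0.425 to 0.975 m from the base axis. Payload 16.7 kg.
Tool frame: the origin (TCP) lies at the very end of the fingers, on their centre line; the grasp point (between the pads) lies behind it (grip_depth is the z of the grasp point in the tool frame, in m); z points along the fingers, y is the line along which they close (so a half turn about z gives the same grasp; the last joint's range is limited). The gripper opens to 85 mm and grips with 20 to 120 N. Pads are 22 mm wide; open, the fingers measure 114 mm over their backs; the gripper's body (76 mm by 85 mm) begins 54 mm behind the grasp point. The pads swing forward as they close: fully open they stand 13 mm farther back than shut.
Start: joints at [61.106, 24.414, 4.234, 92.017, -1.954, 63.644, -3.845], TCP at [0.234, -0.633, 0.231] pointing down, gripper open.
Joint ranges: [-163.25, 163.25], [-28.42, 122.38], [-70.27, 78.77], [12.13, 141.07], [-58.53, 238.53], [9.26, 117.41], [-156.51, 156.51]. Speed limits (degrees/s): [108.29, 108.29, 136.94, 136.94, 172.46, 172.46, 172.46].

## Interface

Orientations are given as [roll, pitch, yaw] about the fixed x, y, z axes, in that order (R = Rz(yaw) Ry(pitch) Rx(roll)).
In Python, from workcell import read_state, get_image, hand_in, grip_depth gives the robot as it stands.
- The arm moves only by the tool jog_arm, never from a script. Its argument "moves" is a list of rows, each a list of 7 numbers: the turn, a rotation vector about the world's x, y, z in rad, then the shift along the world's x, y, z in cm, then the closure, from -1 (fully open) to 1 (shut). In form: [[ax, ay, az, tx, ty, tz, grip], ...]. A call has 1 to 20 rows; each row shifts and turns the commanded pose from where the row before left it; what a row does not reach is not made up. A row lasts 1/12 s, in which the tool goes at most 41.7 mm and 7.16 degrees, less where a joint would pass 70% of its speed; a pose out of reach is approached as far as the arm can. A call with a gripper value outside its range is refused whole. The fingers move at their own pace and stop on an object; "grip_force" is the grip in N (left out, the last holds). Time passes only in rows, so rows that do not move let the fingers close. It gives the time, the measured TCP pose, the force, the opening and the grip force at its end, in the units of the state.
- read_state(): the state, without advancing time (a new reading comes with each control period).
- get_image(name): name is "scene" or "top" or "wrist"; returns a dict with "image" (420x560x3 uint8, red, green, blue), "z_map" (420x560 float32, m along the optical axis (not along the pixel's ray), 0 where there is no reading), "fx", "fy", "cx", "cy" (pixels), "k1" (the pictures are not rectified: a ray, as slopes to the right and down, at radius r is drawn at 1 + k1 r^2 times it, then the intrinsics apply), "extrinsics" (4x4, takes a point from world to camera coordinates); the wrist camera has in their place "hand_eye" (4x4, takes a point from camera to tool coordinates, whose origin is the TCP and whose axes are the flange's). Camera axes: x right, y down, z forward; pixel columns grow to the right and rows downward; lengths in m; the calibration is good to about 2 mm. A picture is of the moment at which its call begins: read the wrist's pose just before it.
- hand_in(): hands the job in; it is judged then, once.
The state is a dict: "time_s": time; "q": joint angles; "joint_velocities": joint speeds; "effort": joint torques, N m; "position": TCP position; "tcp_rot": TCP orientation; "ft_force": force on the tool from outside, world axes, zero at the start; "ft_torque": the same for the moment, N m; "opening": finger opening in m; "grip_force": force on a finger pad.
Only numpy, scipy, OpenCV 4.12 (cv2) and the standard library are available. Lean on these libraries where they do the work, as an engineer would, in place of code of your own. Each camera call takes 0.05 s, during which the arm holds its last target. There are 200 camera calls.

## Task

The tan model car has finished setting in the aluminium cradle: its front bumper is caught under the cradle's front lip and its tow bar under the keeper behind. Without straining it, ease the car back until the tow bar just meets the rubber buffer and the bumper is free of the lip, tilt the nose up over the lip while the tow bar is still under the keeper, draw it out, and set it down gently on its four wheels inside the empty steel tray, then let go. Leave everything else where it is.

Things in the scene. Friction and masses are not known exactly. Their poses are not given: they have to be found in the camera images.
- model: Tan plastic model open car, 0.22 to 0.37 kg, 214 x 79 x 81 mm. Origin: on the ground plane midway between its four wheels; nose along its own -x, z up. Wheels 42 mm in diameter, at x = +-45, outer faces y = +-39 mm, fixed. Fenders and deck: x = -72..72, y = +-39, top at z = 49 mm; tub below them: y = +-22, z from 22 mm. Seat backs: z = 81 mm at x = 24. Centre of mass near x = -11, z = 42 mm.
- hood_grip (a point): Grip point on the car's hood, at (-24, 0, 74) mm of the car's frame. The hood: a box on the fenders, x = -72..-8, 42 mm wide (y = +-21, upright sides), z = 49..79 mm. Grip it from above, closing along the car's y; 45 N is enough.
- bumper (a point): Middle of the bumper's front face, at (-102, 0, 27) mm of the car's frame. The bumper is a bar x = -102..-96, y = +-35, z = 24..30 mm, on two horns 5 mm wide at y = +-18 mm, open between them so that the lip can reach in.
- towbar_tip (a point): Middle of the tow bar's rear end, at (112, 0, 27) mm of the car's frame. The tow bar sticks out of the tail: x = 72..112, y = +-8, z = 24..30 mm.
- cradle: Fixed aluminium cradle plate, 320 x 110 x 10 mm; origin at the centre of its underside, x along it (car's nose at its -x end), z up. The car stands on it, origin at about (0, 0, 10) mm, axes alike, between curbs 14 mm high at y = +-45..53 mm. A steel carriage with lip and keeper is clamped on it, set back by c = 0..18 mm (not told: feel). On lip, keeper, buffer: at most 10 N.
- lip_area (a point): Point fixed on the cradle at (-89, 0, 48) mm of its frame, level with the lip's top; it does not follow the carriage. Lip: plate y = +-12, z = 43..48 mm (cradle frame), rear edge at x = -98 + c mm, post in front. It overhangs the bumper's face by 3 to 23 mm, 3 mm above the bumper. Nose up 0.2 rad about the tow bar below the keeper's edge lifts the bumper 35 mm, well over it.
- keeper_area (a point): Point fixed on the cradle at (97, 0, 44) mm of its frame. Keeper: roof x = 88 + c..131 + c, underside z = 44 mm, 4 mm above the tow bar, cheeks from y = +-12; free below. In it a rubber buffer, face at x = 118 + c, 3 N/mm for 2 mm, then solid. When the tow bar touches it, the bumper is 2 mm clear of the lip and 30 mm of tow bar lie under the roof: tilted, the car draws out 36 mm noseward.
- tray: Fixed empty steel tray, 260 x 180 mm outside (long along its x), walls 4 mm thick and 16 mm high, floor 4 mm thick; origin at the centre of its underside, z up. The car may stand in it with nose towards either end; landing force at most 40 N.
- paint_a: Bystander: paint jar, 34 mm in diameter, 50 mm high; origin under its centre.
- paint_b: Bystander: paint jar, 34 mm in diameter, 50 mm high; origin under its centre.
- dish: Bystander: clear shallow dish, 90 mm in diameter, 18 mm high; origin under its centre.
- driver: Bystander: screwdriver, 150 mm long, lying.
- spare_wheel: Bystander: tan spare wheel lying flat, 42 mm in diameter, 16 mm high.
- spare_tub: Bystander: tan car body part, 90 x 44 x 30 mm.
- glue: Bystander: glue jar, 44 mm in diameter, 60 mm high.

How it is judged (in metres and radians):
On the way:
1. the nose is tilted up with the bumper above the lip while the tow bar is still low, under the keeper (z of bumper in the frame of cradle above 0.052 m and z of towbar_tip in the frame of cradle below 0.044 m and x of towbar_tip in the frame of cradle above 0.088 m and angle between model's own z axis and vertical above 0.06 rad), for 0.1 s.
At the end, for the whole second after the job is handed in: The car stands upright (within 0.06 rad) on its four wheels on the tray's floor (origin no more than 8 mm above the tray's underside, within 110 mm in x and 70 mm in y of its centre), at rest and released (x of model in the frame of tray between -0.11 and 0.11 m and y of model in the frame of tray between -0.07 and 0.07 m and z of model in the frame of tray between 0 and 0.008 m and angle between model's own z axis and vertical below 0.06 rad and linear speed of model below 0.02 m/s and contact force between model and the fingers below 0.1 N); the robot touches nothing.
It fails at once if the car presses on the cradle's lip, keeper or buffer with more than 10 N (contact force between model and cradle above 10 N).
It fails at once if the car is put down hard (over 40 N on the tray) (contact force between model and tray above 40 N).
It fails at once if a bystander is moved by more than 25 mm (distance of any of paint_a, paint_b, dish, driver, spare_wheel, spare_tub, glue from where it was at the start of the episode above 0.025 m).
It also fails if it takes over 54 s, if anything falls off the work surface, if the arm or the gripper's body presses on something with over 40 N, if the wrist force passes 120 N, or if a joint passes its speed limit or range.

## Working session

There is one attempt and no reset: what is moved stays moved. The work goes in short steps, Python scripts to look and compute and a tool call to move; the robot and the scene stay as the last step left them, time stands still between calls to the robot, and variables do not carry over. Pictures are saved under pics/ and viewed, at most 10 in all, crops included, and the job is handed in when it is done.

Besides the shell and the picture viewer there is one more tool, called as name(argument=value, ...) on one line, values as JSON. jog_arm: Moves the arm, as the interface text tells. Its arguments: {"type":"object","properties":{"moves":{"type":"array","items":{"type":"array","items":{"type":"number"}}},"grip_force":{"type":"number"}},"required":["moves"]}

```bash
ls; mkdir -p pics
cat > h.py <<'E'
import numpy as np, cv2
from workcell import read_state, get_image, hand_in, grip_depth
from scipy.spatial.transform import Rotation as R
def grab(name):
    s=read_state(); g=get_image(name)
    if name=="wrist":
        T=np.eye(4);T[:3,:3]=R.from_euler('xyz',s['tcp_rot'],degrees=True).as_matrix();T[:3,3]=s['position']
        g['c2w']=T@g['hand_eye']
    else: g['c2w']=np.linalg.inv(g['extrinsics'])
    return g
def rays(g,uv):
    K=np.array([[g['fx'],0,g['cx']],[0,g['fy'],g['cy']],[0,0,1.]])
    return cv2.undistortPoints(np.array(uv,float).reshape(-1,1,2),K,np.array([g['k1'],0,0,0.])).reshape(-1,2)
def pts(g,uv):  # by z_map
    r=rays(g,uv); z=np.array([g['z_map'][int(round(v)),int(round(u))] for u,v in uv])
    p=np.c_[r*z[:,None],z]; return p@g['c2w'][:3,:3].T+g['c2w'][:3,3]
def cloud(g):
    h,w=g['z_map'].shape; u,v=np.meshgrid(np.arange(w),np.arange(h))
    r=rays(g,np.c_[u.ravel(),v.ravel()]);z=g['z_map'].ravel()
    p=np.c_[r*z[:,None],z]@g['c2w'][:3,:3].T+g['c2w'][:3,3]
    p[z==0]=np.nan; return p.reshape(h,w,3)
def onz(g,uv,z): # ray at height z
    r=rays(g,uv); d=np.c_[r,np.ones(len(r))]@g['c2w'][:3,:3].T;o=g['c2w'][:3,3]
    return o+d*((z-o[2])/d[:,2])[:,None]
def save(g,name,box=None,k=1):
    im=g['image'][:,:,::-1]
    if box: u0,v0,u1,v1=box; im=im[v0:v1,u0:u1]
    if k!=1: im=cv2.resize(im,None,fx=k,fy=k,interpolation=cv2.INTER_CUBIC)
    cv2.imwrite('pics/'+name+'.png',im)
E
python3 - <<'E'
from h import *
print(read_state(),grip_depth)
for n in('top','scene'):
    g=grab(n); save(g,n); print(n,g['c2w'].round(3).tolist(),g['fx'],g['k1'],(g['z_map']>0).mean())
E
```

```text
pics
{'time_s': 0.0, 'q': array([61.10529396, 24.45211791,  4.2299818 , 92.05350312, -1.95298377,
       63.64546133, -3.84508399]), 'joint_velocities': array([-0.04679618, -0.01180114,  0.0278531 , -0.0319063 , -0.12464665,
        0.04090549,  0.03072272]), 'effort': array([-8.97770697e-04, -9.49824286e+01,  3.76027733e+00, -4.63520443e+01,
        1.92301552e-02,  1.00777307e-02,  4.86999522e-05]), 'position': array([ 0.23433127, -0.63255626,  0.23057147]), 'tcp_rot': array([-1.79921277e+02,  6.16700774e-03,  2.03281851e+01]), 'ft_force': array([0.06918657, 0.4561621 , 0.9234287 ]), 'ft_torque': array([ 0.01065272, -0.08948664, -0.01033437]), 'grip_force': 0.0, 'opening': 0.08518177821318229} -0.0187
top [[-0.023, -0.998, 0.054, 0.491], [-1.0, 0.023, -0.006, 0.0], [0.005, -0.054, -0.999, 1.382], [0.0, 0.0, 0.0, 1.0]] 453.32970296639814 -0.06826489284068298 0.9961181972789116
scene [[-0.49, 0.47, -0.734, 1.249], [0.871, 0.247, -0.423, 0.419], [-0.017, -0.848, -0.53, 0.615], [0.0, 0.0, 0.0, 1.0]] 397.69207504777927 0.01889775999543235 0.9958503401360544
```

View pics/top.png

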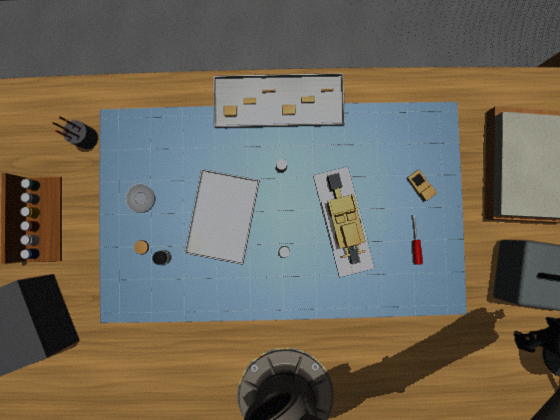

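View pics/scene.png

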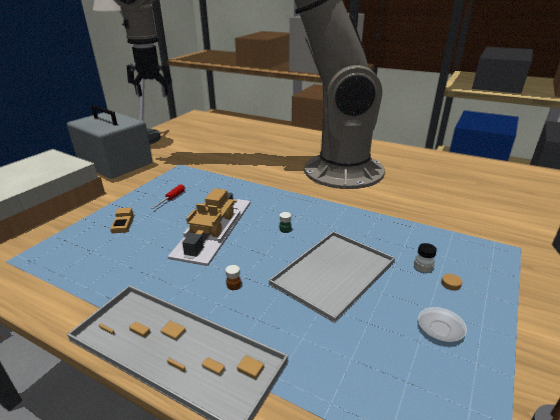

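The top view shows the cradle from (330,170) to (357,275) with the car at about (345,222), and the tray at (222,217). The scene view agrees. Next I need a crop to see which end is the nose, plus measurements from the depth map.

Run:
```python
from h import *
g=grab('top'); save(g,'topcrop',(300,155,390,285),4.5)
c=cloud(g)
print('hand',grab('wrist')['hand_eye'].round(3).tolist())
z=c[...,2]
def rect(m,name):
    p=c[m][:,:2].astype(np.float32); (x,y),(w,h),a=cv2.minAreaRect(p*1000); print(name,len(p),x,y,w,h,a)
reg=np.zeros(z.shape,bool);reg[160:285,308:380]=1
rect(reg&(z>0.006)&(z<0.03),'cradle'); rect(reg&(z>0.006),'all'); rect(reg&(z>0.078),'hood/seat')
reg[:]=0;reg[160:270,180:270]=1
rect(reg&(z>0.010)&(z<.03),'tray'); print('tray',np.nanmedian(z[205:230,215:230]),'table',np.nanmedian(z[190:230,290:310]),'z max',np.nanmax(z[160:285,308:380]))
reg[:]=0;reg[160:285,308:380]=1
for lo,hi in((.045,.055),(.055,.065),(.065,.075),(.075,.083),(.083,.088),(.088,.1)):
    m=reg&(z>lo)&(z<hi); p=c[m]; print(lo,len(p),p.min(0).round(3),p.max(0).round(3))
```

```text
hand [[0.001, -0.965, -0.261, 0.064], [1.0, 0.0, 0.001, -0.0], [-0.0, -0.261, 0.965, -0.142], [0.0, 0.0, 0.0, 1.0]]
cradle 2150 521.5918579101562 -189.7327117919922 218.16346740722656 376.6887512207031 88.08625030517578
all 3940 521.5918579101562 -189.7327117919922 218.16346740722656 376.6887512207031 88.08625030517578
hood/seat 393 520.489990234375 -192.551513671875 143.49241638183594 60.40537643432617 19.869544982910156
tray 530 536.3869018554688 182.2971649169922 275.6058654785156 282.7789001464844 77.71867370605469
tray 0.004126295896978771 table 0.0013315953355130805 z max 0.0955676658349831
0.045 322 [ 0.399 -0.246  0.045] [ 0.665 -0.14   0.055]
0.055 667 [ 0.447 -0.242  0.055] [ 0.656 -0.136  0.065]
0.065 222 [ 0.45  -0.229  0.065] [ 0.6   -0.137  0.075]
0.075 37 [ 0.447 -0.223  0.075] [ 0.6   -0.137  0.083]
0.083 123 [ 0.45  -0.225  0.083] [ 0.555 -0.155  0.088]
0.088 247 [ 0.45  -0.224  0.088] [ 0.556 -0.154  0.096]
```

View pics/topcrop.png

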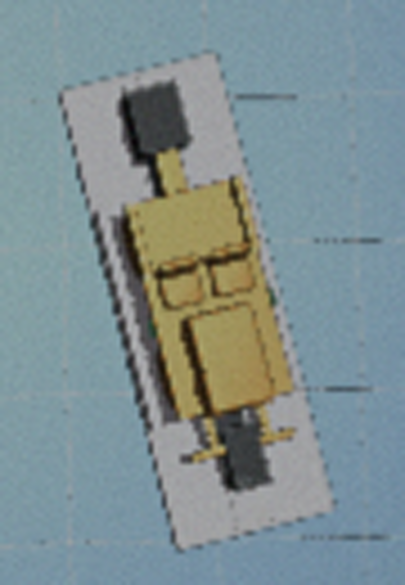

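The crop shows the nose pointing at the robot. The hood centre is near (351.5,234.6) in top-view pixels, the lip block is below it at about (354,255), and the keeper block is at about (334,181).

Run:
```python
from h import *
g=grab('top')
cr=[(300+u/4.5,155+v/4.5) for u,v in((60,92),(212,55),(335,510),(180,550))]
P=onz(g,cr,.010)[:,:2]; f=(P[0]+P[1])/2;n=(P[2]+P[3])/2
print(P.round(3).tolist(),'c',P.mean(0),'L',np.linalg.norm(f-n),'W',np.linalg.norm(P[0]-P[1]),'yaw',np.degrees(np.arctan2(*(f-n)[::-1])))
# hood corners
hd=[(300+u/4.5,155+v/4.5) for u,v in((188,316),(257,303),(273,397),(211,414))]
H=onz(g,hd,.089)[:,:2];f=(H[0]+H[1])/2;n=(H[2]+H[3])/2
print('hood',H.round(3).tolist(),H.mean(0),np.linalg.norm(f-n),np.linalg.norm(H[0]-H[1]),'yaw',np.degrees(np.arctan2(*(f-n)[::-1])))
# tray outer corners: rim z .016
t=[(202,169.5),(260,181),(243,264),(186,252)]
T=onz(g,t,.016)[:,:2];f=(T[0]+T[1])/2;n=(T[2]+T[3])/2
print('tray',T.round(3).tolist(),T.mean(0),np.linalg.norm(f-n),np.linalg.norm(T[0]-T[1]),'yaw',np.degrees(np.arctan2(*(f-n)[::-1])))
```

```text
[[0.664, -0.102], [0.687, -0.206], [0.378, -0.279], [0.354, -0.174]] c [ 0.52107491 -0.19018615] L 0.31824187845227614 W 0.10651004435829488 yaw 13.2779215532098
hood [[0.51, -0.173], [0.517, -0.218], [0.457, -0.226], [0.447, -0.186]] [ 0.48276646 -0.2007295 ] 0.06202971051963035 0.04481020244041057 yaw 9.836864758294855
tray [[0.69, 0.236], [0.65, 0.061], [0.401, 0.117], [0.441, 0.288]] [0.54546884 0.1755353 ] 0.2546425974120172 0.17989645420187012 yaw -12.213592238223793
```

jog_arm(moves=[[0,0,-0.0088,1.9,3.13,0.14,-1],[0,0,-0.0088,1.9,3.13,0.14,-1],[0,0,-0.0088,1.9,3.13,0.14,-1],[0,0,-0.0088,1.9,3.13,0.14,-1],[0,0,-0.0088,1.9,3.13,0.14,-1],[0,0,-0.0088,1.9,3.13,0.14,-1],[0,0,-0.0088,1.9,3.13,0.14,-1],[0,0,-0.0088,1.9,3.13,0.14,-1],[0,0,-0.0088,1.9,3.13,0.14,-1],[0,0,-0.0088,1.9,3.13,0.14,-1],[0,0,-0.0088,1.9,3.13,0.14,-1],[0,0,-0.0088,1.9,3.13,0.14,-1],[0,0,-0.0088,1.9,3.13,0.14,-1],[0,0,-0.0088,1.9,3.13,0.14,-1],[0,0,0,0,0,0,-1],[0,0,0,0,0,0,-1],[0,0,0,0,0,0,-1]], grip_force=25)

```text
time_s: 1.67
position: [0.5002, -0.195, 0.2508]
tcp_rot: [180.0, 0.0, 13.3]
ft_force: [-1.0, 0.2, 0.3]
opening: 0.0853
grip_force: 0.0
```

Run:
```python
from h import *
import pickle
g=grab('wrist'); pickle.dump(g,open('w1.pkl','wb')); save(g,'w1',None,1.42); print(read_state(),g['fx'])
```

```text
{'time_s': 1.7167, 'q': array([ 23.83387119,  10.98321312, -10.650261  , 107.88255307,
         2.32022889,  61.35685383, -64.53463152]), 'joint_velocities': array([ 0.61826402, -0.09433457,  0.28843566,  0.13222232, -0.11205132,
        0.09023235, -0.09557836]), 'effort': array([-1.77890070e+00, -6.79555321e+01, -1.87711760e+00, -4.56424356e+01,
       -6.99575152e-02, -2.11295852e-02, -3.54421022e-02]), 'position': array([ 0.49992494, -0.19565692,  0.25078799]), 'tcp_rot': array([1.79991740e+02, 2.43937655e-02, 1.32043384e+01]), 'ft_force': array([-0.21987069, -0.47358184, -0.58264976]), 'ft_torque': array([ 0.01057905, -0.01242151, -0.0077392 ]), 'grip_force': 0.0, 'opening': 0.08542529482710694} 323.400573197633
```

View pics/w1.png

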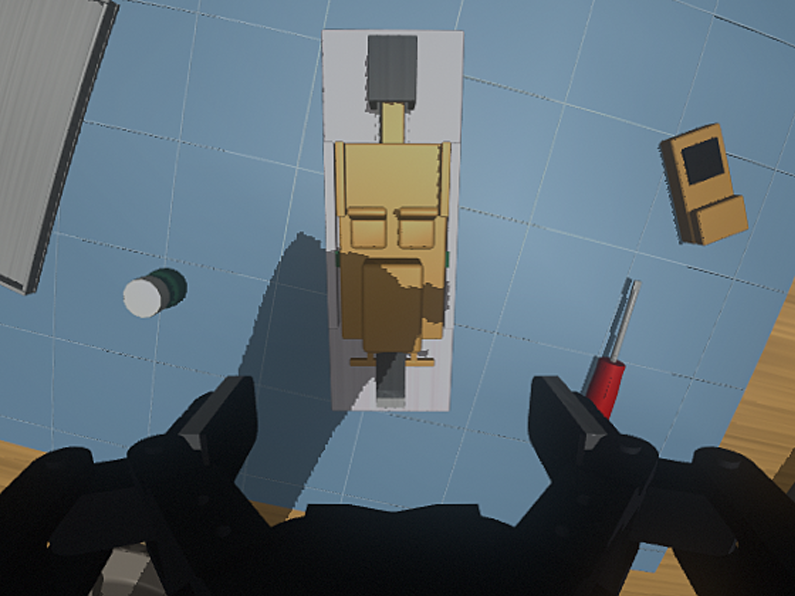

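The wrist view shows the car almost upright in the image. In enlarged-picture pixels the hood spans u 363–422 and v 259–352, the cradle corners are (322,30), (463,30), (451,411) and (332,411), and the keeper is at (392,70).

Run:
```python
from h import *
import pickle
g=pickle.load(open('w1.pkl','rb')); c=cloud(g); z=c[...,2]
k=1.42
P=onz(g,np.array([(322,30),(463,30),(451,411),(332,411)])/k,.010)[:,:2];f=(P[0]+P[1])/2;n=(P[2]+P[3])/2
print('cradle',P.mean(0),np.linalg.norm(f-n),np.linalg.norm(P[0]-P[1]),'yaw',np.degrees(np.arctan2(*(f-n)[::-1])))
yaw=np.radians(13.2);A=np.array([[np.cos(yaw),np.sin(yaw)],[-np.sin(yaw),np.cos(yaw)]])
o=P.mean(0)
L=(c[...,:2]-o)@A.T  # cradle-like frame
v,u=np.mgrid[0:420,0:560]
reg=(u>245)&(u<308)&(v>180)&(v<252)
m=reg&(z>.078)
print('hood z',np.nanpercentile(z[m],[5,50,95]))
for r in range(188,248,8):
    s=m[r]; x=L[r][s]; print(r,'x %.4f y %.4f..%.4f mid %.4f'%(np.median(x[:,0]),x[:,1].min(),x[:,1].max(),(x[:,1].min()+x[:,1].max())/2))
for q in range(262,295,8):
    s=m[:,q]; x=L[:,q][s]; print(q,'y %.4f x %.4f..%.4f'%(np.median(x[:,1]),x[:,0].min(),x[:,0].max()))
# deck/fender edges at z~.059, tow bar z~.04
for r in (110,120,130,140,215,230):
    s=(abs(z[r]-.059)<.006)&(u[r]>220)&(u[r]<330); x=L[r][s]; print('deck',r,x[:,0].mean(),x[:,1].min(),x[:,1].max())
for r in (78,84,90,96):
    s=(abs(z[r]-.04)<.006)&(u[r]>250)&(u[r]<300); x=L[r][s]; print('tow',r,x.mean(0) if len(x) else 0)
for r in (30,40,50,60):
    s=(z[r]>.044)&(u[r]>240)&(u[r]<310); x=L[r][s]; print('keeper',r,x[:,0].mean(),x[:,1].min(),x[:,1].max(),np.median(z[r][s]))
for q in(266,276,286):
    s=(z[:,q]>.044)&(v[:,q]<100); x=L[:,q][s];print('keeper x',x[:,0].min(),x[:,0].max(), z[:,q][s].max())
    s=(abs(z[:,q]-.048)<.006)&(v[:,q]>240); x=L[:,q][s];print('lip x',x[:,0].min(),x[:,0].max(),np.median(x[:,1])) if s.any() else 0
```

```text
cradle [ 0.51968381 -0.19067723] 0.31847779355861694 0.10750251775072053 yaw 13.15930531896312
hood z [0.08655786 0.08869633 0.08991322]
188 x -0.0105 y -0.0200..0.0202 mid 0.0001
196 x -0.0182 y -0.0202..0.0203 mid 0.0001
204 x -0.0261 y -0.0203..0.0204 mid 0.0000
212 x -0.0340 y -0.0205..0.0204 mid -0.0000
220 x -0.0421 y -0.0206..0.0207 mid 0.0000
228 x -0.0503 y -0.0210..0.0208 mid -0.0001
236 x -0.0585 y -0.0199..0.0198 mid -0.0000
244 x -0.0671 y -0.0201..0.0200 mid -0.0001
262 y 0.0136 x -0.0739..-0.0079
270 y 0.0058 x -0.0705..-0.0079
278 y -0.0020 x -0.0704..-0.0081
286 y -0.0098 x -0.0731..-0.0079
294 y -0.0175 x -0.0700..-0.0078
deck 110 0.06264161961752729 -0.03250919279337114 0.03292734116823804
deck 120 0.053013345950377384 -0.03238147654090958 0.03295799370032788
deck 130 0.04327724186190368 -0.03210887503253349 0.03292952260520392
deck 140 0.033415519468795715 -0.03227138054930318 0.032869874763775654
deck 215 -0.045046209134514986 -0.03853276232743534 0.03876263752279415
deck 230 -0.0618064838494221 -0.03792088024659445 0.037934153950066586
tow 78 [0.09557359 0.00022899]
tow 84 [0.08959716 0.0002138 ]
tow 90 [0.08374128 0.00020528]
tow 96 [0.07773595 0.00019436]
keeper 30 0.13911114703820793 -0.016361916394509003 0.016887241542104293 0.0486728978799445
keeper 40 0.12996022997773873 -0.015464591058504604 0.016960879790848617 0.04843928193528274
keeper 50 0.12062722676719026 -0.015526143943849983 0.017048128561725193 0.04852718357253491
keeper 60 0.11128334395488923 -0.015599886234331046 0.01717450288093647 0.048564186631244566
keeper x 0.10174399006863258 0.14478765514917474 0.05126607160181962
lip x -0.12519191325579757 -0.0878903796416624 0.011366253792751246
keeper x 0.10144323136091893 0.14490180515048373 0.05023867295862766
lip x -0.12521013415543772 -0.08659989479094168 -0.00015176827286478848
keeper x 0.10148509385692837 0.14400284205275438 0.05009536948636001
```

jog_arm(moves=[[0,0,0,-0.3,-0.04,-1.0,-1],[0,0,0,0,0,-2,-1],[0,0,0,0,0,-2,-1],[0,0,0,0,0,-2,-1],[0,0,0,0,0,-2,-1],[0,0,0,0,0,-2,-1],[0,0,0,0,0,-2,-1],[0,0,0,0,0,-2,-1],[0,0,0,0,0,-1.5,-1],[0,0,0,0,0,-1,-1],[0,0,0,0,0,-0.6,-1],[0,0,0,0,0,-0.45,-1],[0,0,0,0,0,0,-1],[0,0,0,0,0,0,-1],[0,0,0,0,0,0,-1],[0,0,0,0,0,0,-1]], grip_force=25)

```text
time_s: 3.05
position: [0.4979, -0.1953, 0.0661]
tcp_rot: [180.0, -0.1, 13.3]
ft_force: [0.1, 0.5, -0.2]
opening: 0.0856
grip_force: 0.0
```

Run:
```python
from h import *
g=grab('wrist'); save(g,'w2',None,1.3); s=read_state(); print(s['position'],s['tcp_rot'],s['ft_force'],s['ft_torque'])
```

```text
[ 0.49780632 -0.19524637  0.06601248] [ 1.79969783e+02 -5.18565871e-02  1.32683782e+01] [-0.66607427 -0.97416089 -0.2023037 ] [-0.0083763  -0.00308434 -0.01664456]
```

View pics/w2.png

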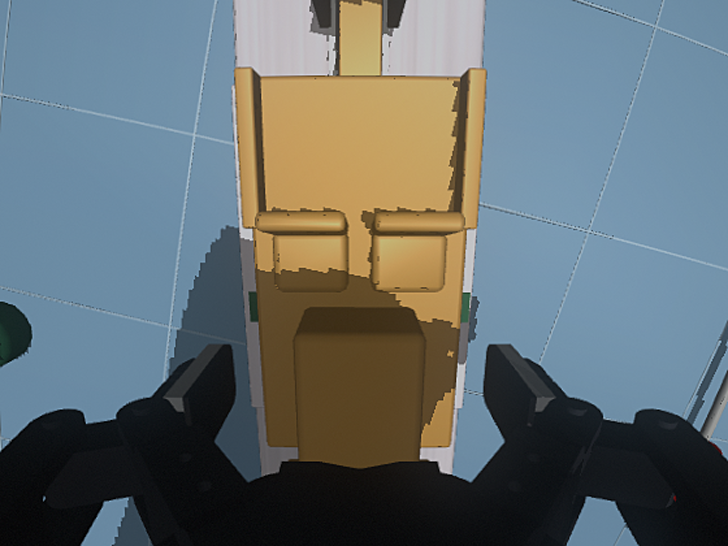

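The fingers straddle the hood symmetrically: inner pad edges are at u≈234 and 485, and the hood sides at 294 and 425, both with midpoint 359.5. Closing now.

jog_arm(moves=[[0,0,0,0,0,0,-0.4],[0,0,0,0,0,0,-0.2],[0,0,0,0,0,0,-0.1],[0,0,0,0,0,0,0],[0,0,0,0,0,0,0.1],[0,0,0,0,0,0,0.2],[0,0,0,0,0,0,0.5],[0,0,0,0,0,0,1],[0,0,0,0,0,0,1],[0,0,0,0,0,0,1]], grip_force=25)

```text
time_s: 3.93
position: [0.4975, -0.1951, 0.0655]
tcp_rot: [-180.0, -0.0, 13.3]
ft_force: [-1.7, 1.1, 5.6]
opening: 0.0415
grip_force: 25.2
```

jog_arm(moves=[[0,0,0,0,0,0,1],[0,0,0,0,0,0,1],[0,0,0,0,0,0,1],[0,0,0,0,0,0,1]], grip_force=50)

```text
time_s: 4.27
position: [0.4975, -0.1952, 0.0656]
tcp_rot: [180.0, -0.0, 13.3]
ft_force: [-1.7, 1.1, 7.4]
opening: 0.0413
grip_force: 49.5
```

jog_arm(moves=[[0,0,0,0,0,0.05,1],[0,0,0,0,0,0.05,1],[0,0,0,0,0,0,1]])

```text
time_s: 4.52
position: [0.4973, -0.1951, 0.0662]
tcp_rot: [-180.0, 0.0, 13.3]
ft_force: [-0.3, 0.0, -3.1]
opening: 0.0408
grip_force: 50.7
```

jog_arm(moves=[[0,0,0,0,0,0.05,1],[0,0,0,0,0,0,1],[0,0,0,0,0,0,1]])

```text
time_s: 4.77
position: [0.4974, -0.1951, 0.0668]
tcp_rot: [-180.0, 0.0, 13.3]
ft_force: [0.4, 0.0, -2.9]
opening: 0.0408
grip_force: 50.7
```

Run:
```python
from h import *
f=[]
for i in range(4): grab('wrist'); s=read_state(); f.append(np.r_[s['ft_force'],s['ft_torque']])
print(np.mean(f,0).round(3),np.std(f,0).round(2),s['position'],s['tcp_rot'],s['time_s'])
```

```text
[ 0.128  0.124 -2.437 -0.032  0.068  0.037] [0.48 0.49 0.45 0.02 0.03 0.03] [ 0.49742793 -0.19511746  0.06684872] [-1.79995244e+02  3.29119196e-03  1.32668574e+01] 4.9667
```

jog_arm(moves=[[0,0,0,0.146,0.034,0,1],[0,0,0,0.146,0.034,0,1],[0,0,0,0.146,0.034,0,1],[0,0,0,0.146,0.034,0,1],[0,0,0,0.146,0.034,0,1],[0,0,0,0.146,0.034,0,1],[0,0,0,0.146,0.034,0,1],[0,0,0,0.146,0.034,0,1],[0,0,0,0.097,0.023,0,1],[0,0,0,0.049,0.011,0,1],[0,0,0,0,0,0,1],[0,0,0,0,0,0,1]])

```text
time_s: 5.97
position: [0.5106, -0.1921, 0.0669]
tcp_rot: [-180.0, 0.0, 13.3]
ft_force: [-0.3, 0.6, -3.6]
opening: 0.041
grip_force: 50.7
```

jog_arm(moves=[[0,0,0,0.049,0.011,0,1],[0,0,0,0.049,0.011,0,1],[0,0,0,0,0,0,1],[0,0,0,0,0,0,1]])

```text
time_s: 6.3
position: [0.5116, -0.1918, 0.0669]
tcp_rot: [-180.0, -0.0, 13.3]
ft_force: [-0.3, 0.7, -3.8]
opening: 0.0412
grip_force: 50.7
```

jog_arm(moves=[[0,0,0,0.049,0.011,0,1],[0,0,0,0.049,0.011,0,1],[0,0,0,0,0,0,1],[0,0,0,0,0,0,1]])

```text
time_s: 6.63
position: [0.5126, -0.1916, 0.0669]
tcp_rot: [-180.0, -0.0, 13.3]
ft_force: [-0.7, -0.9, -2.5]
opening: 0.0411
grip_force: 50.7
```

jog_arm(moves=[[0,0,0,0.049,0.011,0,1],[0,0,0,0,0,0,1],[0,0,0,0,0,0,1]])

```text
time_s: 6.88
position: [0.5131, -0.1915, 0.0669]
tcp_rot: [-180.0, -0.0, 13.3]
ft_force: [-0.7, 0.5, -2.5]
opening: 0.0414
grip_force: 50.7
```

jog_arm(moves=[[0,0,0,0.049,0.011,0,1],[0,0,0,0,0,0,1],[0,0,0,0,0,0,1]])

```text
time_s: 7.13
position: [0.5136, -0.1914, 0.0669]
tcp_rot: [180.0, -0.0, 13.3]
ft_force: [1.2, -0.4, -1.7]
opening: 0.0412
grip_force: 50.7
```

jog_arm(moves=[[0,0,0,0.049,0.011,0,1],[0,0,0,0,0,0,1],[0,0,0,0,0,0,1]])

```text
time_s: 7.38
position: [0.5141, -0.1913, 0.0669]
tcp_rot: [-180.0, -0.0, 13.3]
ft_force: [0.4, 0.1, -1.8]
opening: 0.0411
grip_force: 50.7
```

jog_arm(moves=[[0,0,0,0.049,0.011,0,1],[0,0,0,0,0,0,1],[0,0,0,0,0,0,1]])

```text
time_s: 7.63
position: [0.5146, -0.1912, 0.0669]
tcp_rot: [-180.0, -0.0, 13.3]
ft_force: [1.0, -0.2, -2.2]
opening: 0.0411
grip_force: 50.7
```

jog_arm(moves=[[0,0,0,0.049,0.011,0,1],[0,0,0,0,0,0,1],[0,0,0,0,0,0,1]])

```text
time_s: 7.88
position: [0.515, -0.1911, 0.0669]
tcp_rot: [-180.0, -0.0, 13.3]
ft_force: [0.5, 0.2, -2.4]
opening: 0.0412
grip_force: 50.7
```

jog_arm(moves=[[0,0,0,0.049,0.011,0,1],[0,0,0,0,0,0,1],[0,0,0,0,0,0,1]])

```text
time_s: 8.13
position: [0.5155, -0.191, 0.0669]
tcp_rot: [-180.0, -0.0, 13.3]
ft_force: [0.4, -0.7, -2.9]
opening: 0.041
grip_force: 50.7
```

jog_arm(moves=[[0,0,0,0.049,0.011,0,1],[0,0,0,0,0,0,1],[0,0,0,0,0,0,1]])

```text
time_s: 8.38
position: [0.516, -0.1908, 0.0669]
tcp_rot: [-180.0, -0.0, 13.3]
ft_force: [-0.3, 0.5, -3.1]
opening: 0.0407
grip_force: 50.7
```

jog_arm(moves=[[0,0,0,0.049,0.011,0,1],[0,0,0,0,0,0,1],[0,0,0,0,0,0,1]])

```text
time_s: 8.63
position: [0.5164, -0.1908, 0.0669]
tcp_rot: [-180.0, 0.0, 13.3]
ft_force: [-0.6, -0.0, -1.6]
opening: 0.0407
grip_force: 50.7
```

```bash
cat > f.py <<'E'
from h import *
f=[]
for i in range(4): get_image('wrist'); s=read_state(); f.append(np.r_[s['ft_force'],s['ft_torque']])
print(np.mean(f,0).round(3),np.std(f,0).round(2),s['position'],s['tcp_rot'],s['time_s'])
E
python3 f.py
```

```text
[-0.375 -0.237 -1.942 -0.07   0.131  0.034] [0.49 0.56 0.45 0.03 0.   0.04] [ 0.51644908 -0.19082709  0.06690535] [-1.79999323e+02  3.63814607e-04  1.32602515e+01] 8.8333
```

jog_arm(moves=[[0,0,0,0.049,0.011,0,1],[0,0,0,0,0,0,1],[0,0,0,0,0,0,1]])

```text
time_s: 9.08
position: [0.5168, -0.1907, 0.0669]
tcp_rot: [-180.0, 0.0, 13.3]
ft_force: [-1.6, -1.0, -1.7]
opening: 0.0412
grip_force: 50.8
```

```bash
python3 f.py
```

```text
[-2.066 -0.505 -2.012 -0.092  0.416  0.019] [0.26 0.43 0.33 0.02 0.03 0.02] [ 0.51687618 -0.19064619  0.06687166] [-1.79993288e+02  6.87126503e-03  1.32605829e+01] 9.2833
```

The tow bar touches the buffer, at about 2 N and c≈13.5 mm. I'll back off 0.4 mm and tilt about the tow bar below the keeper edge, half the angle first.

jog_arm(moves=[[0,0,0,-0.04,-0.009,0,1],[0,0,0,0,0,0,1],[-0.0038,0.0162,0,0.051,0.012,0.173,1],[-0.0038,0.0162,0,0.051,0.012,0.173,1],[-0.0038,0.0162,0,0.051,0.012,0.173,1],[-0.0038,0.0162,0,0.059,0.014,0.17,1],[-0.0038,0.0162,0,0.059,0.014,0.17,1],[-0.0038,0.0162,0,0.059,0.014,0.17,1],[0,0,0,0,0,0,1],[0,0,0,0,0,0,1]])

```text
time_s: 10.12
position: [0.52, -0.1899, 0.0771]
tcp_rot: [-180.0, 5.7, 13.3]
ft_force: [-1.8, -0.2, -0.7]
opening: 0.0409
grip_force: 50.9
```

```bash
python3 f.py
```

```text
[-0.824  0.22  -2.085  0.036  0.105  0.053] [0.19 0.23 0.6  0.03 0.03 0.01] [ 0.5197298  -0.18990387  0.07712174] [-179.98200164    5.71005725   13.2659105 ] 10.3167
```

jog_arm(moves=[[-0.0038,0.0162,0,0.063,0.015,0.167,1],[-0.0038,0.0162,0,0.063,0.015,0.167,1],[-0.0038,0.0162,0,0.063,0.015,0.167,1],[-0.0038,0.0162,0,0.072,0.017,0.163,1],[-0.0038,0.0162,0,0.072,0.017,0.163,1],[-0.0038,0.0162,0,0.072,0.017,0.163,1],[0,0,0,0,0,0,1],[0,0,0,0,0,0,1],[0,0,0,0,0,0,1]])

```text
time_s: 11.07
position: [0.5239, -0.1889, 0.0869]
tcp_rot: [-180.0, 11.4, 13.3]
ft_force: [-1.1, 0.4, -2.3]
opening: 0.0409
grip_force: 50.8
```

```bash
python3 f.py
python3 - <<'E'
from h import *
import pickle
g=grab('wrist'); pickle.dump(g,open('w3.pkl','wb')); save(g,'w3',None,1.3)
g=grab('scene'); save(g,'s3',(140,160,290,280),5)
E
```

```text
[ 0.326 -0.414 -2.13   0.08  -0.312  0.025] [0.44 0.5  0.23 0.03 0.02 0.05] [ 0.52387161 -0.18903142  0.0871367 ] [-179.98554487   11.42288747   13.25894127] 11.2667
```

View pics/s3.png

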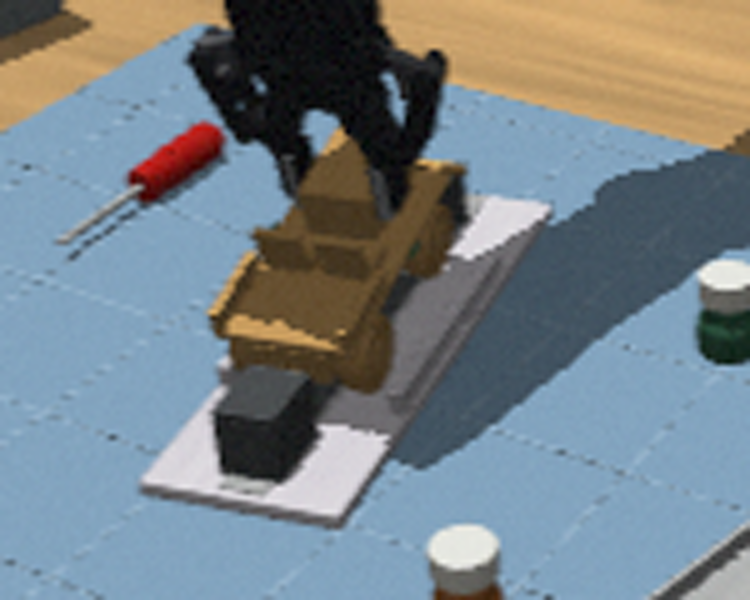

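The enlarged scene crop shows the car tilted nose-up in the gripper, with its tail at the keeper block near (265,420). I'll check the car's actual tilt from the depth map.

Run:
```python
from h import *
import pickle
g=pickle.load(open('w3.pkl','rb')); c=cloud(g)
o=np.array([.5197,-.1907]);a=np.radians(13.26);A=np.array([[np.cos(a),np.sin(a)],[-np.sin(a),np.cos(a)]])
L=np.dstack([(c[...,:2]-o)@A.T,c[...,2]])
# hood top and deck behind the seats (pixel boxes guessed as in w2, gripper fixed to car)
for n,(u0,u1,v0,v1) in dict(hood=(240,310,250,320),deck=(220,330,75,140)).items():
    p=L[v0:v1,u0:u1].reshape(-1,3); m=np.median(p,0); q=p-m; 
    M=np.c_[p[:,0],p[:,1],np.ones(len(p))]; s=np.linalg.lstsq(M,p[:,2],rcond=None)[0]; print(n,m.round(4),'slope x',s[0],'y',s[1],'res',np.std(p[:,2]-M@s).round(4), 'z at x=0', s[2])
for u in (270,276,282):
    col=L[0:70,u]; print(u,col[::6].round(4).tolist())
```

```text
** On entry to DLASCL parameter number  4 had an illegal value
 ** On entry to DLASCL parameter number  4 had an illegal valueTraceback (most recent call last):
  File "<stdin>", line 9, in <module>
    x, resids, rank, s = _umath_linalg.lstsq(a, b, rcond,
                         ~~~~~~~~~~~~~~~~~~~^^^^^^^^^^^^^
                                             signature=signature)
                                             ^^^^^^^^^^^^^^^^^^^^
    raise LinAlgError("SVD did not converge in Linear Least Squares")
numpy.linalg.LinAlgError: SVD did not converge in Linear Least Squares
```

Run:
```python
from h import *
import pickle
g=pickle.load(open('w3.pkl','rb')); c=cloud(g)
o=np.array([.5197,-.1907]);a=np.radians(13.26);A=np.array([[np.cos(a),np.sin(a)],[-np.sin(a),np.cos(a)]])
L=np.dstack([(c[...,:2]-o)@A.T,c[...,2]])
for n,(u0,u1,v0,v1) in dict(hood=(240,310,262,320),deck=(220,330,75,140)).items():
    p=L[v0:v1,u0:u1].reshape(-1,3); p=p[np.isfinite(p).all(1)]
    M=np.c_[p[:,0],p[:,1],np.ones(len(p))]; s=np.linalg.lstsq(M,p[:,2],rcond=None)[0]; print(n,len(p),np.median(p,0).round(4),'slope',s.round(4),'res',np.std(p[:,2]-M@s).round(4))
for u in (270,276,282):
    print(u,L[0:70:6,u].round(4).tolist())
```

```text
hood 4049 [0.0093 0.0014 0.1094] slope [-0.1985 -0.0038  0.1112] res 0.0006
deck 7126 [0.0752 0.0015 0.0653] slope [-0.2    -0.0012  0.0803] res 0.0007
270 [[0.1191, 0.0033, 0.0481], [0.1167, 0.0033, 0.0479], [0.1141, 0.0033, 0.0499], [0.1119, 0.0033, 0.0481], [0.1093, 0.0033, 0.0491], [0.1069, 0.0033, 0.0485], [0.1044, 0.0033, 0.049], [0.1019, 0.0033, 0.0509], [0.0996, 0.0035, 0.0394], [0.0969, 0.0035, 0.0415], [0.0943, 0.0032, 0.0608], [0.0919, 0.0032, 0.061]]
276 [[0.119, 0.0006, 0.0484], [0.1167, 0.0006, 0.0479], [0.1142, 0.0006, 0.0485], [0.1118, 0.0006, 0.0489], [0.1094, 0.0006, 0.0489], [0.1069, 0.0006, 0.0488], [0.1044, 0.0006, 0.0493], [0.1019, 0.0006, 0.0492], [0.0996, 0.0006, 0.0412], [0.0969, 0.0006, 0.0402], [0.0943, 0.0006, 0.061], [0.0919, 0.0006, 0.0622]]
282 [[0.1191, -0.002, 0.0476], [0.1165, -0.002, 0.0498], [0.1143, -0.0021, 0.0483], [0.1119, -0.0021, 0.0482], [0.1093, -0.0021, 0.0493], [0.1069, -0.0021, 0.0492], [0.1045, -0.0021, 0.0482], [0.102, -0.0021, 0.0483], [0.0996, -0.0023, 0.0406], [0.0969, -0.0023, 0.0413], [0.0944, -0.002, 0.062], [0.0919, -0.002, 0.061]]
```

Tilt is 0.197 rad and the tow bar top is 4 mm under the keeper roof. Drawing out noseward.

jog_arm(moves=[[0,0,0,-0.1,-0.0236,0,1],[0,0,0,-0.2,-0.0471,0,1],[0,0,0,-0.292,-0.0688,0,1],[0,0,0,-0.292,-0.0688,0,1],[0,0,0,-0.292,-0.0688,0,1],[0,0,0,-0.292,-0.0688,0,1],[0,0,0,-0.292,-0.0688,0,1],[0,0,0,-0.292,-0.0688,0,1],[0,0,0,-0.292,-0.0688,0,1],[0,0,0,-0.292,-0.0688,0,1],[0,0,0,-0.292,-0.0688,0,1],[0,0,0,-0.292,-0.0688,0,1],[0,0,0,-0.292,-0.0688,0,1],[0,0,0,-0.292,-0.0688,0,1],[0,0,0,-0.292,-0.0688,0,1],[0,0,0,-0.2,-0.0471,0,1],[0,0,0,0,0,0,1],[0,0,0,0,0,0,1]])

```text
time_s: 12.87
position: [0.4809, -0.1991, 0.0871]
tcp_rot: [-180.0, 11.4, 13.3]
ft_force: [-0.4, -0.1, -2.3]
opening: 0.0412
grip_force: 50.8
```

```bash
python3 f.py
```

```text
[ 0.098 -0.189 -2.254  0.102 -0.297 -0.011] [0.15 0.26 0.38 0.03 0.01 0.03] [ 0.48113129 -0.1990193   0.08709779] [-179.98233006   11.43189695   13.27952188] 13.0667
```

jog_arm(moves=[[0,0,0,0,0,1,1],[0,0,0,0,0,2,1],[0,0,0,0,0,2,1],[0.0115,-0.0486,0,0,0,2,1],[0.0115,-0.0486,0,0,0,2,1],[0.0115,-0.0486,0,0,0,2,1],[0.0115,-0.0486,0,0,0,1,1],[0,0,0,0,0,0,1],[0,0,0,0,0,0,1]])

```text
time_s: 13.82
position: [0.4806, -0.1995, 0.2081]
tcp_rot: [180.0, -0.0, 13.2]
ft_force: [-0.6, -0.3, -2.9]
opening: 0.0412
grip_force: 51.1
```

jog_arm(moves=[[0,0,-0.02,0.2,1.5,0,1],[0,0,-0.04,0.35,3,0,1],[0,0,-0.04,0.35,3,0,1],[0,0,-0.04,0.35,3,0,1],[0,0,-0.04,0.35,3,0,1],[0,0,-0.04,0.35,3,0,1],[0,0,-0.04,0.35,3,0,1],[0,0,-0.04,0.35,3,0,1],[0,0,-0.04,0.35,3,0,1],[0,0,-0.04,0.35,3,0,1],[0,0,-0.04,0.35,3,0,1],[0,0,-0.025,0.35,3,0,1],[0,0,0,0.35,3,0,1],[0,0,0,0.1,1.5,0,1],[0,0,0,0,0,0,1],[0,0,0,0,0,0,1],[0,0,0,0,0,0,1]])

```text
time_s: 15.23
position: [0.5257, 0.1904, 0.2061]
tcp_rot: [179.9, 0.1, -12.2]
ft_force: [0.0, -0.8, -2.7]
opening: 0.041
grip_force: 51.3
```

```bash
python3 f.py
python3 - <<'E'
from h import *
g=grab('wrist'); save(g,'w4',None,1.4)
import pickle; pickle.dump(g,open('w4.pkl','wb'))
E
```

```text
[-0.2   -0.075 -1.981 -0.017  0.015  0.003] [0.23 0.36 0.5  0.01 0.02 0.02] [0.52603261 0.18998864 0.20697595] [ 1.79991568e+02  4.12349618e-03 -1.22962579e+01] 15.4333
```

View pics/w4.png

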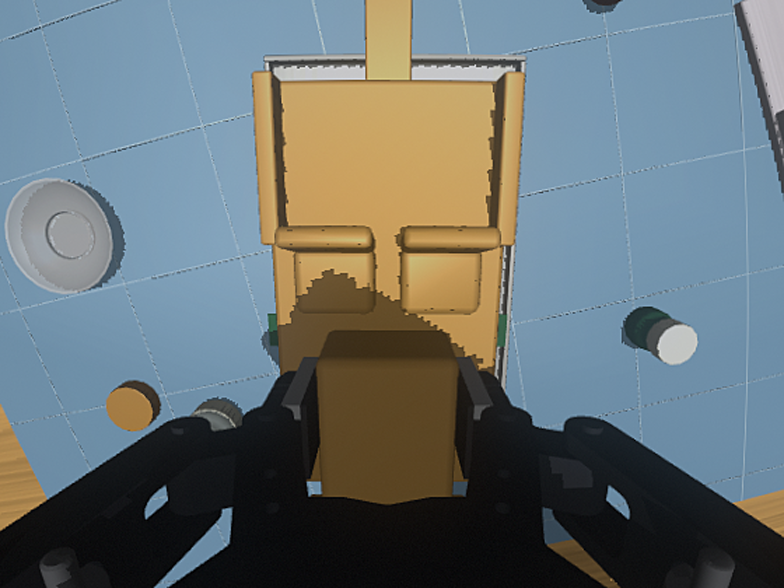

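The car hangs over the tray, aligned with it. The tray's far corners show at (264,57) and (525,57) in the enlarged picture. I'll use them to check the tray position.

Run:
```python
from h import *
import pickle
g=pickle.load(open('w4.pkl','rb'))
P=onz(g,np.array([(264,57),(525,57)])/1.4,.016)[:,:2]; d=P[0]-P[1]
yaw=np.degrees(np.arctan2(-d[0],d[1])); a=np.radians(yaw); ex=np.array([np.cos(a),np.sin(a)])
print(P,np.linalg.norm(d),yaw,'centre',P.mean(0)-.130*ex,'tcp',P.mean(0)-.1526*ex)
```

```text
[[0.6878793  0.23903775]
 [0.65036565 0.06491913]] 0.17811392227932932 -12.158457311882149 centre [0.54203852 0.17935853] tcp [0.51994547 0.18411845]
```

jog_arm(moves=[[0,0,0,-0.2,-0.4,-1,1],[0,0,0,-0.2,-0.4,-2,1],[0,0,0,0,0,-2,1],[0,0,0,0,0,-2,1],[0,0,0,0,0,-2,1],[0,0,0,0,0,-1.5,1],[0,0,0,0,0,-1.3,1],[0,0,0,0,0,-1,1],[0,0,0,0,0,-0.6,1],[0,0,0,0,0,-0.4,1],[0,0,0,0,0,-0.2,1],[0,0,0,0,0,0,1],[0,0,0,0,0,0,1],[0,0,0,0,0,0,1]])

```text
time_s: 16.65
position: [0.5223, 0.183, 0.0677]
tcp_rot: [-179.9, -0.1, -12.2]
ft_force: [0.4, -0.7, -2.0]
opening: 0.041
grip_force: 51.3
```

```bash
python3 f.py
```

```text
[-0.494 -0.129 -2.223  0.004  0.026  0.014] [0.58 0.38 0.14 0.03 0.02 0.01] [0.52212568 0.18292369 0.06739569] [-1.79960433e+02 -3.24887438e-02 -1.22325786e+01] 16.85
```

jog_arm(moves=[[0,0,0,0,0,-0.1,1],[0,0,0,0,0,-0.1,1],[0,0,0,0,0,-0.1,1],[0,0,0,0,0,-0.1,1],[0,0,0,0,0,-0.1,1],[0,0,0,0,0,-0.05,1],[0,0,0,0,0,-0.05,1],[0,0,0,0,0,0,1],[0,0,0,0,0,0,1]])

```text
time_s: 17.6
position: [0.5219, 0.1829, 0.0611]
tcp_rot: [-180.0, -0.0, -12.2]
ft_force: [-1.0, -0.4, -2.3]
opening: 0.0412
grip_force: 51.3
```

jog_arm(moves=[[0,0,0,0,0,-0.05,1],[0,0,0,0,0,-0.05,1],[0,0,0,0,0,0,1],[0,0,0,0,0,0,1]])

```text
time_s: 17.93
position: [0.522, 0.1829, 0.0601]
tcp_rot: [-180.0, -0.0, -12.2]
ft_force: [-0.1, -0.5, -2.3]
opening: 0.0408
grip_force: 51.3
```

jog_arm(moves=[[0,0,0,0,0,-0.05,1],[0,0,0,0,0,0,1],[0,0,0,0,0,0,1]])

```text
time_s: 18.18
position: [0.522, 0.1829, 0.0597]
tcp_rot: [-180.0, -0.0, -12.2]
ft_force: [-1.6, -0.8, 1.1]
opening: 0.0411
grip_force: 51.6
```

jog_arm(moves=[[0,0,0,0,0,-0.03,1],[0,0,0,0,0,0,1],[0,0,0,0,0,0,1]])

```text
time_s: 18.43
position: [0.522, 0.1829, 0.0597]
tcp_rot: [-180.0, -0.0, -12.2]
ft_force: [-3.4, -1.7, 7.2]
opening: 0.0411
grip_force: 52.6
```

jog_arm(moves=[[0,0,0,0,0,0.02,0.3],[0,0,0,0,0,0,-0.1],[0,0,0,0,0,0,-0.3],[0,0,0,0,0,0,-0.6],[0,0,0,0,0,0,-1],[0,0,0,0,0,0,-1],[0,0,0,0,0,0,-1],[0,0,0,0,0,0,-1],[0,0,0,0,0,0,-1],[0,0,0,0,0,0,-1]], grip_force=20)

```text
time_s: 19.27
position: [0.522, 0.1829, 0.0595]
tcp_rot: [-180.0, -0.0, -12.2]
ft_force: [0.6, 0.3, -0.3]
opening: 0.0854
grip_force: 0.0
```

jog_arm(moves=[[0,0,0,0,0,0.3,-1],[0,0,0,0,0,1,-1],[0,0,0,0,0,2,-1],[0,0,0,0,0,2,-1],[0,0,0,0,0,2,-1],[0,0,0,0,0,2,-1],[0,0,0,0,0,2,-1],[0,0,0,0,0,2,-1],[0,0,0,0,0,1,-1],[0,0,0,0,0,0,-1],[0,0,0,0,0,0,-1]])

```text
time_s: 20.18
position: [0.522, 0.1829, 0.2028]
tcp_rot: [-180.0, -0.1, -12.2]
ft_force: [-0.2, 0.6, -0.1]
opening: 0.0854
grip_force: 0.0
```

Run:
```python
from h import *
g=grab('scene'); save(g,'s5',(150,160,500,400),2.2)
```

```text
(no output)
```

View pics/s5.png

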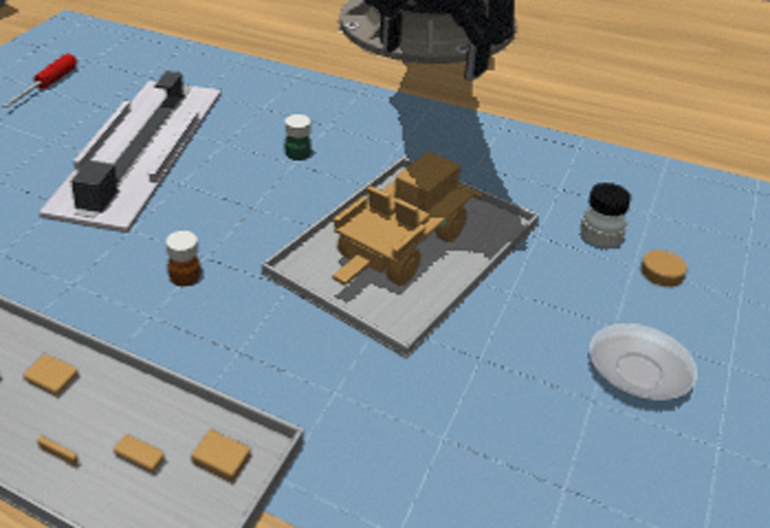

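The car stands on its four wheels in the tray, at about (405,235) in the crop, with the fingers clear. The other objects look untouched. One last numeric check, then hand in.

Run:
```python
from h import *
g=grab('wrist'); c=cloud(g)
o=np.array([.544,.1775]);a=np.radians(-12.2);A=np.array([[np.cos(a),np.sin(a)],[-np.sin(a),np.cos(a)]])
L=np.dstack([(c[...,:2]-o)@A.T,c[...,2]]).reshape(-1,3)
for n,x in(('hood',(-.085,0)),('deck',(.035,.075))):
    lo,hi=(.077,.09) if n=='hood' else (.045,.062)
    p=L[(L[:,2]>lo)&(L[:,2]<hi)&(L[:,0]>x[0])&(L[:,0]<x[1])&(abs(L[:,1])<.045)]
    M=np.c_[p[:,:2],np.ones(len(p))];s=np.linalg.lstsq(M,p[:,2],rcond=None)[0]
    print(n,len(p),p.min(0).round(4),p.max(0).round(4),np.median(p[:,2]).round(4),'slope',s[:2].round(3))
hand_in()
```

```text
hood 3530 [-0.0732 -0.022   0.0771] [-0.0074  0.0201  0.0856] 0.0827 slope [-0.005  0.   ]
deck 3447 [ 0.0355 -0.0341  0.0493] [0.0729 0.0323 0.0619] 0.0527 slope [-0.002 -0.001]
the job is handed in; nothing more can be done
```

The car was freed from the cradle and is standing level on its four wheels, within about 2 mm of the tray's centre; it is released, the gripper is clear, and the job is handed in (no verdict came back).

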